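# Key and seat the filter support disc

## Robot

A 6-joint arm with a two-finger parallel gripper is mounted at the origin on the work surface. World frame = base frame: x ahead of the robot, y to its left, z up, the work surface at z = 0. Lengths are in m, angles in rad, forces in N, time in s.
With the tool pointing down it reaches from about 0.4 to 0.825 m from the base axis. Payload 7 kg.
Tool frame: the origin (TCP) lies midway between the tips of the shut fingers; the grasp point (between the pads) lies 19 mm behind it; z points along the fingers, y is the line along which they close (so a half turn about z gives the same grasp; the last joint's range is limited). The gripper opens to 85 mm and grips with 20 to 120 N. Pads are 22 mm wide; open, the fingers measure 114 mm over their backs; the gripper's body (76 mm by 85 mm) begins 54 mm behind the grasp point. The pads swing forward as they close: fully open they stand 13 mm farther back than shut.
Start: joints at [-0.849, 0.359, 0.012, 0, -1.224, -0.288], TCP at [0.284, -0.612, 0.231] pointing down, gripper open.
Joint ranges: [-3.07, 3.07], [-1.43, 2.12], [-1.02, 1.25], [-3.03, 1.67], [-3.05, -0], [-3.03, 3.03]. Speed limits (rad/s): [2.39, 2.39, 3.01, 3.14, 3.14, 3.14].

## Interface

Orientations are given as [roll, pitch, yaw] about the fixed x, y, z axes, in that order (R = Rz(yaw) Ry(pitch) Rx(roll)).
In Python, from rig import arm, grab_frame, get_calibration, sign_off gives the robot as it stands. The module is installed in compiled form; this text tells all that it offers.
- The arm moves only by the tool step_arm, never from a script. Its argument "commands" is one flat list of numbers, 7 for each row, row after row: the shift along the tool's x, y, z in mm, then the turn, a rotation vector about the tool's x, y, z in rad, then the finger opening in mm, from 0 to 85.4. In form: [x, y, z, ax, ay, az, claw, x, y, z, ax, ay, az, claw, ...]. A call has exactly 5 rows; each row shifts and turns the commanded pose from where the row before left it, along the tool's axes as they then stand; what a row does not reach is not made up. A row lasts 1/8 s, in which the tool goes at most 62.5 mm and 10.7 degrees, less where a joint would pass 70% of its speed; a pose out of reach is approached as far as the arm can. A call with a gripper value outside its range is refused whole. The fingers move at their own pace and stop on an object; "newtons" is the grip in N (left out, the last holds). Time passes only in rows, so rows that do not move let the fingers close, or fill a call up. It gives the time, the measured TCP pose, the force, the opening and the grip force at its end, in the units of the state.
- arm.get_obs(): the state, without advancing time (a new reading comes with each control period).
- grab_frame(name): name is "scene" or "top"; returns (picture, depth): 420x560x3 uint8, red, green, blue; 420x560 float32, m along the optical axis (not along the pixel's ray), 0 where there is no reading.
- get_calibration(name): a dict with "vfov" (degrees; the focal length in pixels is half the picture's height over the tangent of half this angle, whatever the lens; pixels are square), "cx", "cy" (the principal point, pixels), "dist" ([k1, k2, p1, p2, k3] as OpenCV has them; the pictures are not rectified), "origin" and "attitude" of the camera in the world. Camera axes: x right, y up, looking along -z (the intrinsics and any distortion apply to the point x, -y, -z); pixel columns grow to the right and rows downward; lengths in m; the calibration is good to about 2 mm. A picture is of the moment at which its call begins. get_calibration takes no time and is no camera call.
- sign_off(): hands the job in; it is judged then, once.
The state is a dict: "time": time; "joint_pos": joint angles; "qvel": joint speeds; "joint_efforts": joint torques, N m; "tcp_pos": TCP position; "orientation": TCP orientation; "force": force on the tool from outside, world axes, zero at the start; "moment": the same for the moment, N m; "finger_gap": finger opening in m; "gripper_force": force on a finger pad.
Only numpy, scipy, OpenCV 4.12 (cv2) and the standard library are available. Lean on these libraries where they do the work, as an engineer would, in place of code of your own. Each camera call takes 0.05 s, during which the arm holds its last target. There are 200 camera calls.

## Task

Get the filtration base ready: push the white disc round by its wings with a fingertip until the notch in its rim is at the steel pin of the base, then press it down until it is fully seated, and take the hand away. Do not lift the disc, and leave everything else on the bench where it is.

Things in the scene. Friction and masses are not known exactly. Their poses are not given: they have to be found in the camera images.
- disc: White plastic filter support disc, 120 mm across, 10 mm thick, 0.2 kg, loose, lying level on the base, free to turn. Origin: on its axis at the height of its underside; z up; x points to the notch. A spigot below (27 mm across, 35 mm long) stands in the base's central socket with 1.5 mm play all round and is the turning axis.
- notch (a point): Middle of the notch, 53 mm from the disc's axis along its x, at the height of its underside. The notch is a slot 14 mm wide and 14 mm deep, right through the disc and open at the rim.
- hub (a point): Centre of the top of the disc's round hub, 28 mm across, 30 mm above the disc's underside, on its axis: the place to press.
- wing (a point): Outer top end of the wing on the notch side. Two straight upright wings run from the hub along the disc's +x and -x to 46 mm from the axis: 8 mm thick, tops 28 mm and feet 10 mm above the disc's underside. A light sideways push (under 1 N) on the flat side of either wing turns the disc, either way; it stays where left.
- base: Dark grey plastic filtration base fixed to the bench, foot 140 mm across. Origin under its centre on the bench; z up; x points to the pin. The disc starts raised on a spring-backed turntable ring, its underside 64 mm above the bench (upper face 74 mm, hub top 94 mm). A hose outlet sticks out to 108 mm from the axis on the -x side, below 25 mm.
- seat (a point): Centre of the base's round seat, 116 mm across, 56 mm above the bench. With the notch at the pin, 5 to 10 N on the hub sends the disc 8 mm down until its underside lies on the seat (hub top 86 mm above the bench); friction of the ring then keeps it down. Elsewhere the pin stops it 3 to 4 mm high and tilted.
- pin (a point): Top of the steel pin, 53 mm from the base's axis, 62.5 mm above the bench. The pin is round, 8 mm thick, level and radial: from the post inwards to 50 mm from the axis. Its outer part shows between post and disc; its inner 10 mm lies under the rim, 1.5 mm below the raised disc. It fits the notch with 3 mm of play each side.
- post (a point): Top centre of the dark grey post that carries the pin, outside the disc's rim: 22 mm wide, 76 to 88 mm from the base's axis, 68 mm high.
- beaker: Empty clear glass beaker, 66 mm across, 85 mm tall, origin under its centre. Bystander.
- dishes: Two stacked clear plastic culture dishes, 90 mm across, 29 mm tall together, origin under the centre. Bystander.
- amber: Amber glass bottle with white cap, 72 mm across, 150 mm tall, origin under its centre. Bystander.
- media: Clear glass bottle with orange cap, 72 mm across, 130 mm tall, origin under its centre. Bystander.
- jar: Small glass jar with steel lid, 52 mm across, 60 mm tall, origin under its centre. Bystander.
- filters: Cardboard box of filters, 110 x 75 x 45 mm high, origin under its centre. Bystander.
Not all that is in view belongs to the job. What is shaped like the disc but pink or turquoise is not meant.

How it is judged:
By the outcome, as a careful person would: the job done as asked, in the order asked, and still so for the second after the job is handed in, with the robot touching nothing.
It also fails if it takes over 72 s, if anything falls off the work surface, if the arm or the gripper's body presses on something with over 40 N, if the wrist force passes 120 N, or if a joint passes its speed limit or range.

## Working session

There is one attempt and no reset: what is moved stays moved. The work goes in short steps, Python scripts to look and compute and a tool call to move; the robot and the scene stay as the last step left them, time stands still between calls to the robot, and variables do not carry over. Pictures are saved under pics/ and viewed, at most 10 in all, crops included, and the job is handed in when it is done.

Besides the shell and the picture viewer there is one more tool, called by a JSON object that holds its "op" and its "data". step_arm: Moves the arm, as the interface text tells. Its arguments: {"type":"object","properties":{"commands":{"type":"array","items":{"type":"number"}},"newtons":{"type":"number"}},"required":["commands"]}

```bash
mkdir -p pics; cat > h.py <<'E'
import numpy as np, cv2
from scipy.spatial.transform import Rotation as R
from rig import arm, grab_frame, get_calibration, sign_off
def K(c):
    f=210/np.tan(np.radians(c['vfov'])/2); return np.array([[f,0,c['cx']],[0,f,c['cy']],[0,0,1.]])
def rot(c):
    a=np.array(c['attitude'],float)
    return a if a.shape==(3,3) else R.from_euler('xyz',a).as_matrix() if a.size==3 else R.from_quat(a).as_matrix()
def ray(c,uv):
    p=cv2.undistortPoints(np.array(uv,float).reshape(-1,1,2),K(c),np.array(c['dist'],float)).reshape(-1,2)
    return np.c_[p[:,0],-p[:,1],-np.ones(len(p))]@rot(c).T
def onplane(c,uv,z):
    d=ray(c,uv); o=np.array(c['origin']); return o+d*((z-o[2])/d[:,2])[:,None]
def proj(c,P):
    q=(np.atleast_2d(P)-np.array(c['origin']))@rot(c); q=q*[1,-1,-1]
    return cv2.projectPoints(q,np.zeros(3),np.zeros(3),K(c),np.array(c['dist'],float))[0].reshape(-1,2)
E
python3 - <<'E'
from h import *
for n in('scene','top'):
    p,d=grab_frame(n); cv2.imwrite(f'pics/{n}0.png',p[:,:,::-1]); np.savez(f'{n}0.npz',p=p,d=d); print(n,get_calibration(n))
print(arm.get_obs())
E
```

```text
scene {'vfov': 57.29732227843033, 'cx': 280.31872825502205, 'cy': 210.4930539237068, 'dist': array([-0.04887337,  0.        ,  0.        ,  0.        ,  0.        ]), 'origin': array([1.30801876, 0.26877375, 0.6756905 ]), 'attitude': array([0.9734294 , 0.02036829, 1.87341294])}
top {'vfov': 42.48399425766913, 'cx': 276.4654410566197, 'cy': 211.32418532755696, 'dist': array([-0.00803053,  0.        ,  0.        ,  0.        ,  0.        ]), 'origin': array([ 0.28620122, -0.00584222,  1.73281466]), 'attitude': array([ 0.14504912, -0.00598953, -1.57234371])}
{'time': 0.1, 'joint_pos': array([-8.48881353e-01,  3.59308319e-01,  1.11981598e-02, -3.22055083e-04,
       -1.22410284e+00, -2.88109607e-01]), 'qvel': array([ 0.0002979 , -0.0001757 ,  0.00292418,  0.00063652,  0.00069758,
       -0.0014772 ]), 'joint_efforts': array([-1.73337332e-03, -5.84762979e+01,  2.94106776e+01,  6.95458889e+00,
       -3.30329123e-03,  2.59480254e-05]), 'tcp_pos': array([ 0.28353925, -0.61210769,  0.23048018]), 'orientation': array([ 3.14014833e+00, -1.12279126e-04, -2.70789685e+00]), 'force': array([0.06549483, 0.26238522, 0.14748775]), 'moment': array([-0.00853983,  0.04064888,  0.02805221]), 'gripper_force': 0.0, 'finger_gap': 0.08562611795051744}
```

View pics/scene0.png

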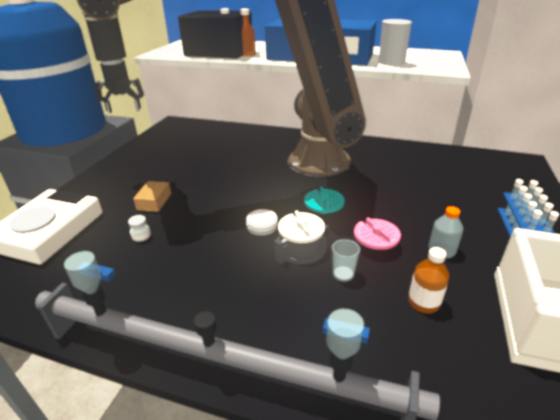

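View pics/top0.png

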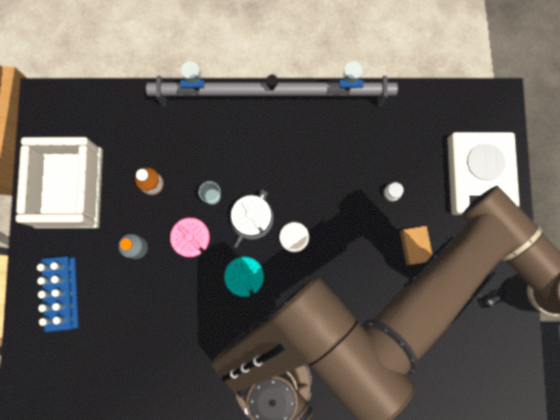

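The scene shows a white disc on the dark base (scene 301,228; top 251,216). Pink (top 190,237) and turquoise (top 244,277) lookalikes don't fit the colour. The round item at top (294,237) has no base or wings, so it is the dishes. I'll confirm the disc, post and notch in an enlarged crop.

```bash
python3 - <<'E'
from h import *
a=np.load('top0.npz')['p'][175:255,205:315,::-1]; b=np.load('scene0.npz')['p'][190:280,240:370,::-1]
g=lambda x:(255*(x/255.)**.6).astype('uint8')
A=cv2.resize(g(a),(770,560),interpolation=cv2.INTER_CUBIC);cv2.imwrite('pics/tc.png',A)
cv2.imwrite('pics/sc.png',cv2.resize(g(b),(780,540),interpolation=cv2.INTER_CUBIC))
E
```

```text
(no output)
```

View pics/tc.png

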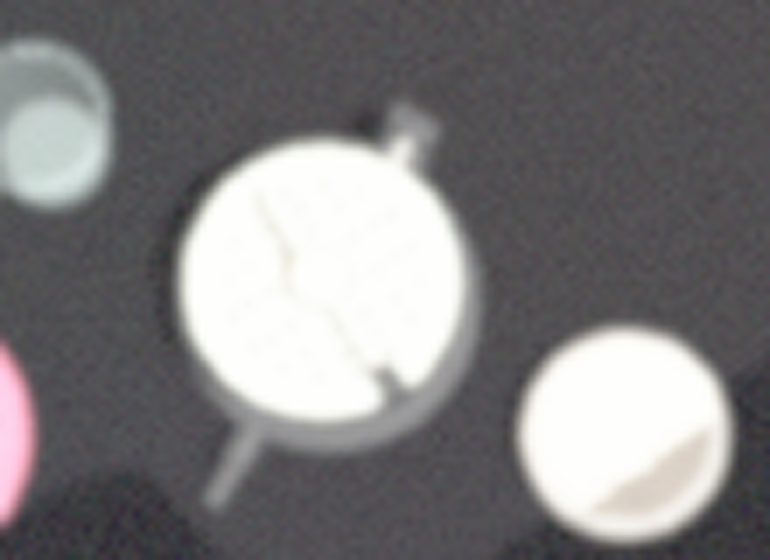

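View pics/sc.png

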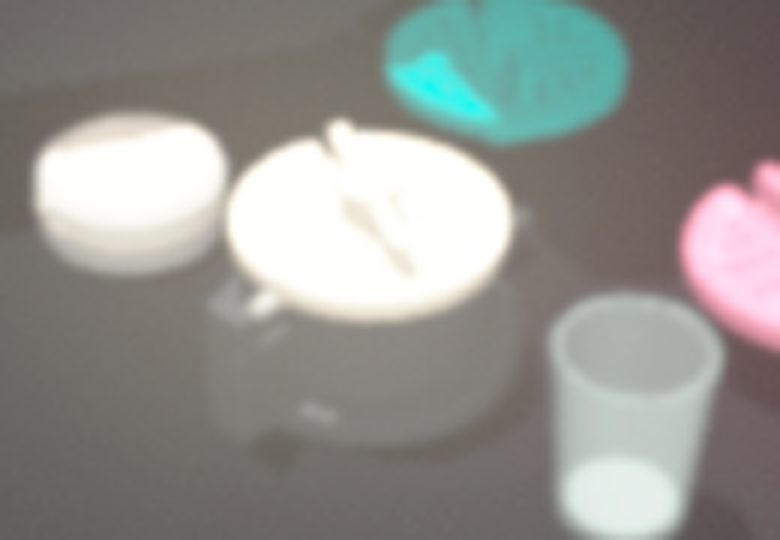

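The crop confirms it. The white disc's centre is near top px (251,215), with its notch at the rim near (260.7,229.6). The steel pin is at (262,197), the post at (263.6,193.5) and the hose end at (235.5,246). Next, positions.

```bash
cat >> h.py <<'E'
def disc(p,c,z,ctr=(251,215)):
    m=((p.min(2)>140)).astype('uint8')
    n,l,s,cc=cv2.connectedComponentsWithStats(m)
    i=l[int(ctr[1]),int(ctr[0])]; cs,_=cv2.findContours((l==i).astype('uint8'),0,cv2.CHAIN_APPROX_NONE)
    pts=cs[0].reshape(-1,2).astype(float)
    P=onplane(c,pts,z)[:,:2]
    for k in range(4):
        A=np.c_[2*P,np.ones(len(P))]; x=np.linalg.lstsq(A,(P**2).sum(1),rcond=None)[0]
        r=np.sqrt(x[2]+x[0]**2+x[1]**2); e=np.abs(np.hypot(*(P-x[:2]).T)-r); P=P[e<max(.0015,np.percentile(e,85))] if k<3 else P
    return x[:2],r
E
python3 - <<'E'
from h import *
a=np.load('top0.npz');c=get_calibration('top');cs=get_calibration('scene')
ctr,r=disc(a['p'],c,.074);print(ctr,r)
s=np.load('scene0.npz');print('scene',disc(s['p'],cs,.074,(290,228)))
ang=lambda P:np.degrees(np.arctan2(P[1]-ctr[1],P[0]-ctr[0]))
for n,uv,z in(('notch',(260.5,229.4),.074),('pin',(262.1,197.1),.06),('post',(263.6,193.5),.068),('hose',(235.3,246.1),.02)):
    P=onplane(c,[uv],z)[0];print(n,P,ang(P),np.hypot(*(P[:2]-ctr)))
for n,uv,z in(('pin',(240+265/6,190+300/6),.06),('post',(240+228/6,190+298/6),.068),('notch',(240+322/6,190+150/6),.074),('wing',(240+341/6,190+128/6),.092)):
    P=onplane(cs,[uv],z)[0];print('s',n,P,ang(P),np.hypot(*(P[:2]-ctr)))
# other things
for n,uv,z in(('dishes',(294,237),.029),('beaker',(209,193),.085)):print(n,onplane(c,[uv],z)[0])
g=a['p'].astype(int).sum(2)[222:236,253:268];print(g)
E
```

```text
[0.51797865 0.0633744 ] 0.06158066277383674
scene (array([0.51921569, 0.02478234]), np.float64(0.09222944863141146))
notch [0.47213169 0.0332299  0.074     ] -146.67497234908154 0.05486924844765972
pin [0.57572839 0.02881256 0.06      ] -30.899510816381362 0.0673019535895819
post [0.58576961 0.02398023 0.068     ] -30.16140258136276 0.07840608913142828
hose [0.42495721 0.11431028 0.02      ] 151.29614803534452 0.1060540093677612
s pin [0.57315253 0.03652407 0.06      ] -25.949832598558473 0.061360384867300825
s post [0.58568053 0.02413957 0.068     ] -30.093295074579267 0.07824906238059492
s notch [0.47828346 0.0351117  0.074     ] -144.54939802525473 0.0487287180552577
s wing [0.48423441 0.04563559 0.092     ] -152.26981613595487 0.038122679040395936
dishes [ 0.45288271 -0.07182218  0.029     ]
beaker [0.5843688  0.19270422 0.085     ]
[[713 729 753 759 756 749 751 759 761 761 761 761 761 761 759]
 [741 730 741 756 757 753 753 757 760 761 761 761 761 761 752]
 [750 724 714 744 757 757 753 749 755 761 761 761 761 757 733]
 [748 723 702 723 752 755 742 728 748 760 762 762 761 748 669]
 [757 746 735 718 729 728 700 686 732 757 761 761 755 709 539]
 [761 757 744 708 671 617 547 540 668 740 758 757 737 625 436]
 [761 759 748 718 657 525 408 390 511 680 741 736 667 489 366]
 [761 761 758 752 715 579 413 350 389 547 655 627 503 387 345]
 [762 761 761 760 750 679 488 362 333 375 445 429 371 346 334]
 [761 762 762 761 757 712 534 353 282 283 314 339 344 337 309]
 [761 761 760 757 747 693 513 328 276 285 315 343 341 311 259]
 [745 740 732 712 665 550 398 321 302 325 336 330 309 253 192]
 [632 598 556 509 447 384 334 332 333 340 327 300 249 197 145]
 [411 384 364 349 340 332 338 336 329 313 286 249 197 144 116]]
```

Pin at about -29.5°, notch at about -146°, so the disc needs about +116° (CCW). I'll push the notch-side wing with shut fingers, turning the tool along with it. First, transit.

{"op": "step_arm", "data": {"commands": [-30,36,2,0,0,0,0,-30,36,2,0,0,0,0,-30,36,2,0,0,0,0,-30,36,2,0,0,0,0,-30,36,2,0,0,0,0], "newtons": 20}}

```text
time: 0.72
tcp_pos: [0.3442, -0.3846, 0.221]
orientation: [3.141, -0.0, -2.708]
force: [1.3, 0.2, 0.9]
finger_gap: 0.0001
gripper_force: 0.0
```

{"op": "step_arm", "data": {"commands": [-30,36,2,0,0,0,0,-30,36,2,0,0,0,0,-30,36,2,0,0,0,0,-30,36,2,0,0,0,0,-30,36,2,0,0,0,0]}}

```text
time: 1.35
tcp_pos: [0.4045, -0.1582, 0.2112]
orientation: [3.142, 0.0, -2.708]
force: [0.9, -0.5, 0.7]
finger_gap: -0.0
gripper_force: 0.0
```

{"op": "step_arm", "data": {"commands": [-30,36,2,0,0,0,0,-30,36,2,0,0,0,0,-30,36,2,0,0,0,0,-30,36,2,0,0,0,0,-30,36,2,0,0,0,0]}}

```text
time: 1.98
tcp_pos: [0.465, 0.0682, 0.2012]
orientation: [3.141, 0.0, -2.707]
force: [0.3, -0.3, 0.0]
finger_gap: -0.0002
gripper_force: 0.0
```

{"op": "step_arm", "data": {"commands": [0,0,0,0,0,0.14,0,0,0,0,0,0,0.14,0,0,0,0,0,0,0.14,0,0,0,0,0,0,0.14,0,0,0,0,0,0,0.14,0]}}

```text
time: 2.6
tcp_pos: [0.4648, 0.0666, 0.2011]
orientation: [-3.141, -0.0, 2.871]
force: [0.1, 0.4, -0.2]
finger_gap: 0.0005
gripper_force: 0.0
```

{"op": "step_arm", "data": {"commands": [0,0,0,0,0,0.14,0,0,0,0,0,0,0.14,0,0,0,0,0,0,0.14,0,0,0,0,0,0,0.14,0,0,0,0,0,0,0.14,0]}}

```text
time: 3.22
tcp_pos: [0.4704, 0.0567, 0.2008]
orientation: [3.14, -0.02, 2.189]
force: [0.3, -0.5, -0.2]
finger_gap: -0.0003
gripper_force: 0.0
```

{"op": "step_arm", "data": {"commands": [0,0,0,0,0,0,0,0,0,0,0,0,0,0,0,0,0,0,0,0,0,0,0,0,0,0,0,0,0,0,0,0,0,0,0]}}

```text
time: 3.85
tcp_pos: [0.4708, 0.0566, 0.201]
orientation: [3.139, -0.02, 2.19]
force: [0.4, 0.2, -0.4]
finger_gap: 0.0005
gripper_force: 0.0
```

```bash
python3 - <<'E'
from h import *
o=arm.get_obs();print(o['joint_pos'],o['tcp_pos'],o['orientation'])
p,d=grab_frame('scene'); q,_=grab_frame('top')
cv2.imwrite('pics/s1.png',np.hstack([cv2.resize(p[120:270,220:390,::-1],(400,353),interpolation=2),cv2.resize(q[170:290,180:316,::-1],(400,353),interpolation=2)]))
E
```

```text
[ 0.51886375  0.0525092  -0.44564965 -0.02269044 -1.07239143 -3.02999915] [0.47078136 0.05659502 0.20100997] [ 3.13923554 -0.01979297  2.1904324 ]
```

View pics/s1.png

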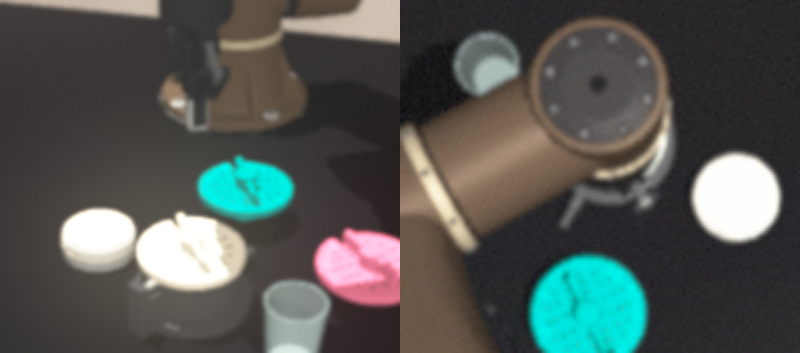

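The scene crop shows the shut fingers above a clear path to the disc, but the last joint is at its limit. I'll turn the tool half a turn back, which gives an equivalent pose.

{"op": "step_arm", "data": {"commands": [0,0,0,0,0,-0.156,0,0,0,0,0,0,-0.156,0,0,0,0,0,0,-0.156,0,0,0,0,0,0,-0.156,0,0,0,0,0,0,-0.156,0]}}

```text
time: 4.58
tcp_pos: [0.4709, 0.0565, 0.201]
orientation: [3.126, -0.012, 2.975]
force: [-0.4, 0.6, 0.2]
finger_gap: -0.0003
gripper_force: 0.0
```

{"op": "step_arm", "data": {"commands": [0,0,0,0,0,-0.156,0,0,0,0,0,0,-0.156,0,0,0,0,0,0,-0.156,0,0,0,0,0,0,-0.156,0,0,0,0,0,0,-0.156,0]}}

```text
time: 5.2
tcp_pos: [0.4709, 0.0565, 0.201]
orientation: [3.122, 0.002, -2.528]
force: [-0.5, 0.9, -1.0]
finger_gap: 0.0001
gripper_force: 0.0
```

{"op": "step_arm", "data": {"commands": [0,0,0,0,0,-0.156,0,0,0,0,0,0,-0.156,0,0,0,0,0,0,-0.156,0,0,0,0,0,0,-0.156,0,0,0,0,0,0,-0.156,0]}}

```text
time: 5.82
tcp_pos: [0.4708, 0.0565, 0.201]
orientation: [3.129, 0.015, -1.748]
force: [-0.4, 0.9, -0.2]
finger_gap: -0.0001
gripper_force: 0.0
```

{"op": "step_arm", "data": {"commands": [0,0,0,0,0,-0.156,0,0,0,0,0,0,-0.156,0,0,0,0,0,0,-0.156,0,0,0,0,0,0,-0.156,0,0,0,0,0,0,-0.156,0]}}

```text
time: 6.45
tcp_pos: [0.4709, 0.0565, 0.201]
orientation: [-3.14, 0.02, -0.968]
force: [0.3, 0.5, 0.0]
finger_gap: -0.0001
gripper_force: 0.0
```

```bash
cat >> h.py <<'E'
def delta(target,yaw):
    """tool-frame shift (mm) and rotvec to reach a tool-down pose"""
    o=arm.get_obs(); T=R.from_euler('xyz',o['orientation'])
    G=R.from_euler('xyz',[np.pi,0,np.radians(yaw)])
    return T.inv().apply(np.array(target)-o['tcp_pos'])*1000,(T.inv()*G).as_rotvec(),o['tcp_pos'],o['orientation']
E
python3 - <<'E'
from h import *
c=np.array([.516,.064]);a=np.radians(-146);u=np.array([np.cos(a),np.sin(a)]);v=np.array([-u[1],u[0]])
P=c+.036*u-.024*v;print(P,*delta([*P,.082],-56),arm.get_obs()['joint_pos'])
E
```

```text
[0.47273402 0.06376596] [ -2.57750805  -5.44674242 119.09661169] [-0.0018964   0.01985441  0.00946857] [0.47085351 0.0564739  0.20101094] [-3.13960202  0.01984512 -0.96789574] [ 0.51853024  0.05263782 -0.44550318 -0.02270403 -1.07245218  0.09520081]
```

{"op": "step_arm", "data": {"commands": [0,0,0,0,0.02,0,0,-5,-5.5,20,0,0,0,0,0,0,30,0,0,0,0,0,0,25,0,0,0,0,0,0,12,0,0,0,0]}}

```text
time: 7.08
tcp_pos: [0.4721, 0.0636, 0.1129]
orientation: [-3.142, -0.001, -0.976]
force: [-0.7, -0.3, 1.2]
finger_gap: 0.0
gripper_force: 0.0
```

{"op": "step_arm", "data": {"commands": [0,0,10,0,0,0,0,0,0,8,0,0,0,0,0,0,7,0,0,0,0,0,0,5,0,0,0,0,0,0,2,0,0,0,0]}}

```text
time: 7.7
tcp_pos: [0.4728, 0.0638, 0.0818]
orientation: [-3.14, -0.0, -0.973]
force: [0.2, 0.9, 0.2]
finger_gap: -0.0004
gripper_force: 0.0
```

```bash
python3 - <<'E'
from h import *
o=arm.get_obs();print(o['tcp_pos'],o['orientation'],o['force'])
# where disc axis lies in tool frame, and per-row constant shift for 5 deg about it
T=R.from_euler('xyz',o['orientation']);A=T.inv().apply(np.array([.516,.064,o['tcp_pos'][2]])-o['tcp_pos'])*1000
print('axis in tool',A)
for dx in(0,10): 
    B=A-[dx,0,0]; th=-np.radians(6); r=R.from_rotvec([0,0,th]); print(dx,B-r.apply(B),th)
p,_=grab_frame('scene');cv2.imwrite('pics/s2.png',cv2.resize(p[150:280,230:390,::-1],(640,520),interpolation=2))
E
```

```text
[0.47278826 0.06377523 0.0818357 ] [-3.13979791e+00 -1.44317082e-04 -9.73236175e-01] [0.18199835 0.89149326 0.19832024]
axis in tool [ 24.12627619 -35.85000654   0.06782347]
0 [3.87951236e+00 2.32549249e+00 1.38777878e-17] -0.10471975511965978
10 [3.82473131e+00 1.28020786e+00 1.38777878e-17] -0.10471975511965978
```

View pics/s2.png

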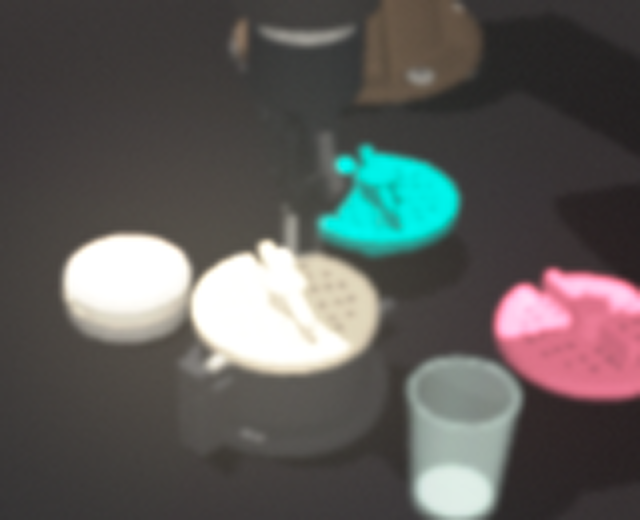

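The fingertip (crop 290,235) stands just behind the notch-side wing (267,248), clear of the disc. I'll approach it and push along the arc.

{"op": "step_arm", "data": {"commands": [3,0,0,0,0,0,0,3,0,0,0,0,0,0,3,0,0,0,0,0,0,3.8,1.4,0,0,0,-0.105,0,3.8,1.4,0,0,0,-0.105,0]}}

```text
time: 8.38
tcp_pos: [0.4803, 0.0483, 0.0821]
orientation: [-3.14, -0.001, -0.76]
force: [-0.7, -0.4, 0.2]
finger_gap: 0.0001
gripper_force: 0.1
```

{"op": "step_arm", "data": {"commands": [3.8,1.4,0,0,0,-0.105,0,3.8,1.4,0,0,0,-0.105,0,3.8,1.4,0,0,0,-0.105,0,3.8,1.4,0,0,0,-0.105,0,3.8,1.4,0,0,0,-0.105,0]}}

```text
time: 9.0
tcp_pos: [0.4926, 0.0325, 0.082]
orientation: [-3.14, -0.001, -0.235]
force: [-0.2, 0.3, -0.1]
finger_gap: 0.0001
gripper_force: 0.1
```

```bash
python3 - <<'E'
from h import *
o=arm.get_obs();print(o['tcp_pos'],o['orientation'],o['force'])
T=R.from_euler('xyz',o['orientation']);print('axis in tool',T.inv().apply(np.array([.516,.064,o['tcp_pos'][2]])-o['tcp_pos'])*1000)
p,_=grab_frame('scene');cv2.imwrite('pics/s3.png',cv2.resize(p[180:270,250:360,::-1],(660,540),interpolation=2))
E
```

```text
[0.49261027 0.0325109  0.08200872] [-3.14039118e+00 -1.19955185e-03 -2.34885250e-01] [-0.21637125  0.30802082 -0.06096035]
axis in tool [ 15.41895752 -36.06791613   0.06183064]
```

View pics/s3.png

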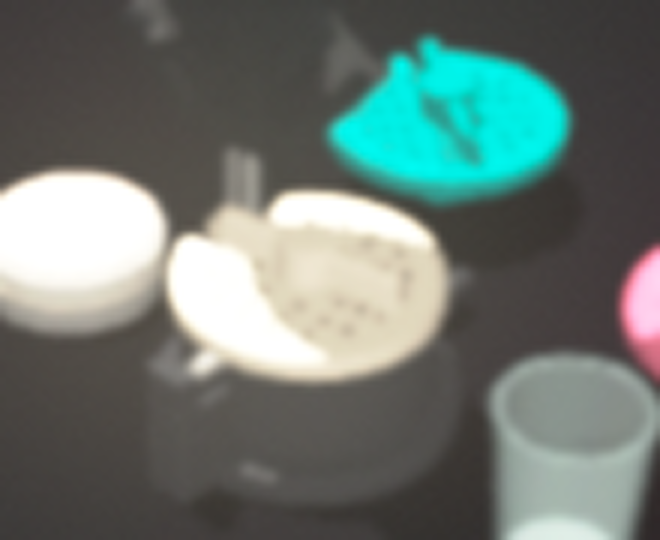

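The disc turns with the finger: the wing end is at crop (235,220), against the fingertip. I'll push about 60° more.

{"op": "step_arm", "data": {"commands": [3.8,1.6,0,0,0,-0.105,0,3.8,1.6,0,0,0,-0.105,0,3.8,1.6,0,0,0,-0.105,0,3.8,1.6,0,0,0,-0.105,0,3.8,1.6,0,0,0,-0.105,0]}}

```text
time: 9.68
tcp_pos: [0.5111, 0.0242, 0.082]
orientation: [-3.141, -0.002, 0.288]
force: [-0.2, -0.5, 0.7]
finger_gap: -0.0
gripper_force: 0.1
```

{"op": "step_arm", "data": {"commands": [3.8,1.6,0,0,0,-0.105,0,3.8,1.6,0,0,0,-0.105,0,3.8,1.6,0,0,0,-0.105,0,3.8,1.6,0,0,0,-0.105,0,0,0,0,0,0,0,0]}}

```text
time: 10.3
tcp_pos: [0.5277, 0.0251, 0.082]
orientation: [3.141, -0.002, 0.705]
force: [-0.2, -0.9, -0.6]
finger_gap: -0.0
gripper_force: 0.0
```

```bash
python3 - <<'E'
from h import *
o=arm.get_obs();print(o['tcp_pos'],o['orientation'],o['force'])
T=R.from_euler('xyz',o['orientation']);print('axis in tool',T.inv().apply(np.array([.516,.064,o['tcp_pos'][2]])-o['tcp_pos'])*1000)
p,_=grab_frame('scene');np.savez('s4.npz',p=p);cv2.imwrite('pics/s4.png',cv2.resize(p[190:270,250:350,::-1],(750,600),interpolation=2))
E
```

```text
[0.52765811 0.02511479 0.08200271] [ 3.14122866e+00 -1.82412445e-03  7.04773795e-01] [-0.20630644 -0.86975494 -0.56167683]
axis in tool [ 1.63115442e+01 -3.71739727e+01  1.62233147e-02]
```

View pics/s4.png

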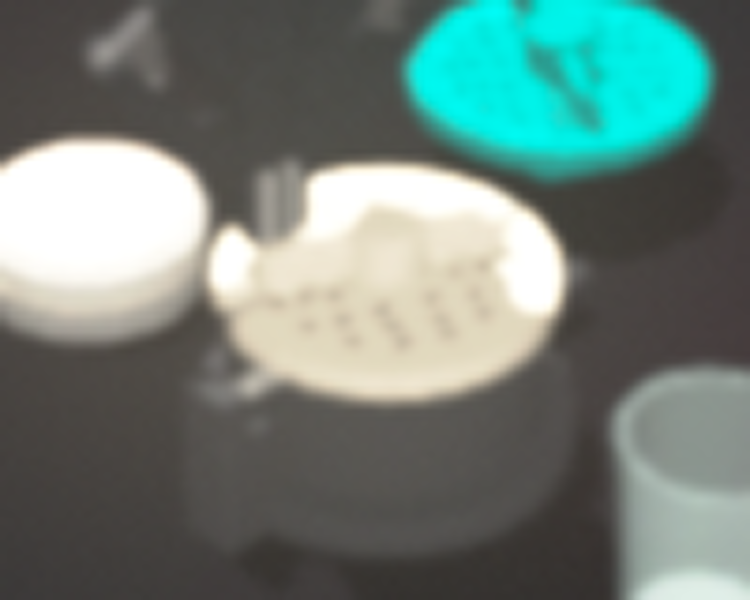

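The wing and notch (notch crop 235,285) are about 20° short of the pin (crop 255,382). I'll push about 17° more, then measure carefully.

{"op": "step_arm", "data": {"commands": [4,1.5,0,0,0,-0.105,0,4,1.5,0,0,0,-0.105,0,4,1.5,0,0,0,-0.09,0,0,0,0,0,0,0,0,0,0,0,0,0,0,0]}}

```text
time: 10.98
tcp_pos: [0.5387, 0.0307, 0.082]
orientation: [3.141, -0.002, 1.004]
force: [-0.2, 0.9, -0.4]
finger_gap: -0.0003
gripper_force: 0.0
```

```bash
python3 - <<'E'
from h import *
o=arm.get_obs();print(o['tcp_pos'],np.degrees(o['orientation']),o['force'])
T=R.from_euler('xyz',o['orientation']);print('axis in tool',T.inv().apply(np.array([.516,.064,o['tcp_pos'][2]])-o['tcp_pos'])*1000)
c=get_calibration('scene')
p,_=grab_frame('scene');np.savez('s5.npz',p=p)
im=cv2.resize(p[200:260,255:335,::-1],(800,600),interpolation=2)
# predicted notch outlines for angles (dots at rim, r=60, z=.074) for C from post/hose
for C,col in(((.516,.064),(0,0,255)),):
  for a in(-50,-40,-30,-20,-10):
    q=proj(c,[[C[0]+.06*np.cos(np.radians(a)),C[1]+.06*np.sin(np.radians(a)),.074]])[0]; q=((q-[255,200]+.5)*10-.5).astype(int)
    cv2.circle(im,tuple(map(int,q)),4,col,-1);print(a,q)
cv2.imwrite('pics/s5.png',im)
E
```

```text
[0.53869707 0.03067706 0.08203539] [ 1.79959745e+02 -9.03820361e-02  5.75034266e+01] [-0.19531119  0.89432704 -0.40767179]
axis in tool [ 1.59113510e+01 -3.70459739e+01 -9.28488079e-04]
-50 [247 306]
-40 [266 328]
-30 [291 347]
-20 [322 364]
-10 [357 377]
```

View pics/s5.png

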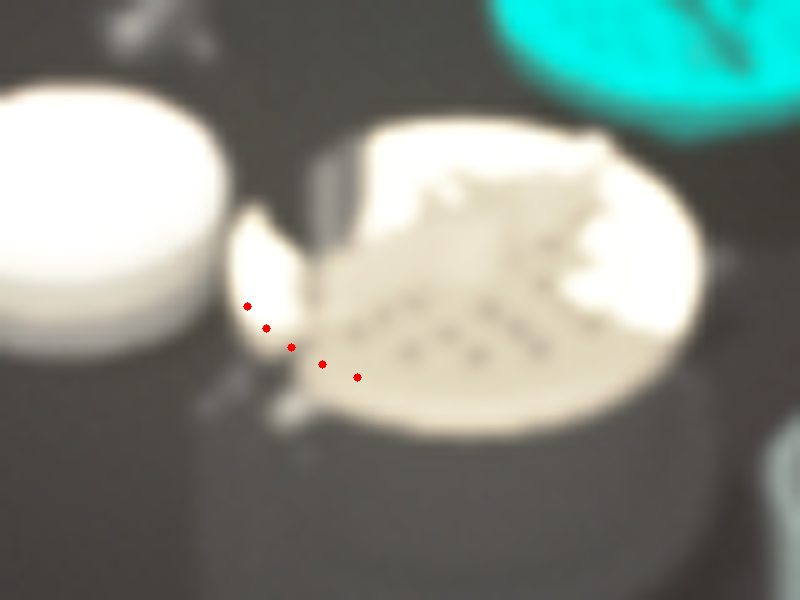

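The notch is at crop (290,350), close to the pin (290,412). I'll back off, clear the view and measure numerically from the top camera.

{"op": "step_arm", "data": {"commands": [-3,0,0,0,0,0,0,-4,0,-2,0,0,0,0,0,0,-30,0,0,0,0,0,0,-45,0,0,0,0,0,0,-40,0,0,0,0]}}

```text
time: 11.65
tcp_pos: [0.5348, 0.0244, 0.2007]
orientation: [3.14, -0.002, 1.006]
force: [0.3, 0.3, 0.4]
finger_gap: -0.0004
gripper_force: 0.0
```

{"op": "step_arm", "data": {"commands": [-40,19,0,0,0,0,0,-40,19,0,0,0,0,0,-40,19,0,0,0,0,0,-40,19,0,0,0,0,0,-40,19,0,0,0,0,0]}}

```text
time: 12.28
tcp_pos: [0.5078, -0.1966, 0.1991]
orientation: [3.14, -0.002, 1.006]
force: [1.3, 0.3, 0.6]
finger_gap: 0.0001
gripper_force: 0.0
```

```bash
cat > m.py <<'E'
from h import *
def polar(p,c,C,z,r0,r1,thr=None):
    th=np.arange(-60,20,1.);out=[]
    g=p.astype(np.float32).mean(2)
    for t in th:
        rr=np.linspace(r0,r1,9);P=np.c_[C[0]+rr*np.cos(np.radians(t)),C[1]+rr*np.sin(np.radians(t)),0*rr+z]
        q=proj(c,P).astype(np.float32);out.append(cv2.remap(g,q[:,:1].copy(),q[:,1:].copy(),1).mean())
    return th,np.array(out)
E
python3 - <<'E'
from m import *
c=get_calibration('top');p0=np.load('top0.npz')['p'];p=np.mean([grab_frame('top')[0] for _ in range(4)],0);np.savez('t6.npz',p=p)
print(disc(p,c,.074))
C,r=disc(p0,c,.074); print(C)
th,a=polar(p,c,C,.074,.048,.057);print('notch');print(list(zip(th[10:60:2].astype(int),a[10:60:2].astype(int))))
w=np.clip(235-a,0,None);print('mean',(w*th).sum()/w.sum())
th,b=polar(p0,c,C,.0605,.065,.074);print('pin');print(list(zip(th[10:60:2].astype(int),b[10:60:2].astype(int))))
th,b=polar(p,c,C,.0605,.065,.074);print('pin now');print(list(zip(th[10:60:2].astype(int),b[10:60:2].astype(int))))
s=proj(c,[[C[0],C[1],.074]])[0];x,y=int(s[0]),int(s[1])
im=cv2.resize(np.clip(p[y-40:y+40,x-50:x+50,::-1],0,255).astype('uint8'),(800,640)[:2],interpolation=2)[:600]
cv2.imwrite('pics/t6.png',im);print('crop origin',x-50,y-40)
E
```

```text
(array([0.50198671, 0.08937432]), np.float64(0.037669079354406824))
[0.51797865 0.0633744 ]
notch
[(np.int64(-50), np.int64(90)), (np.int64(-48), np.int64(90)), (np.int64(-46), np.int64(90)), (np.int64(-44), np.int64(89)), (np.int64(-42), np.int64(89)), (np.int64(-40), np.int64(88)), (np.int64(-38), np.int64(88)), (np.int64(-36), np.int64(88)), (np.int64(-34), np.int64(87)), (np.int64(-32), np.int64(86)), (np.int64(-30), np.int64(86)), (np.int64(-28), np.int64(85)), (np.int64(-26), np.int64(84)), (np.int64(-24), np.int64(83)), (np.int64(-22), np.int64(81)), (np.int64(-20), np.int64(80)), (np.int64(-18), np.int64(78)), (np.int64(-16), np.int64(76)), (np.int64(-14), np.int64(74)), (np.int64(-12), np.int64(72)), (np.int64(-10), np.int64(70)), (np.int64(-8), np.int64(68)), (np.int64(-6), np.int64(67)), (np.int64(-4), np.int64(68)), (np.int64(-2), np.int64(73))]
mean -20.557539660550457
pin
[(np.int64(-50), np.int64(59)), (np.int64(-48), np.int64(59)), (np.int64(-46), np.int64(58)), (np.int64(-44), np.int64(61)), (np.int64(-42), np.int64(68)), (np.int64(-40), np.int64(80)), (np.int64(-38)
[... 679 characters left out ...]
, (np.int64(-44), np.int64(91)), (np.int64(-42), np.int64(91)), (np.int64(-40), np.int64(91)), (np.int64(-38), np.int64(91)), (np.int64(-36), np.int64(91)), (np.int64(-34), np.int64(91)), (np.int64(-32), np.int64(90)), (np.int64(-30), np.int64(90)), (np.int64(-28), np.int64(89)), (np.int64(-26), np.int64(88)), (np.int64(-24), np.int64(88)), (np.int64(-22), np.int64(87)), (np.int64(-20), np.int64(86)), (np.int64(-18), np.int64(85)), (np.int64(-16), np.int64(84)), (np.int64(-14), np.int64(82)), (np.int64(-12), np.int64(81)), (np.int64(-10), np.int64(81)), (np.int64(-8), np.int64(85)), (np.int64(-6), np.int64(91)), (np.int64(-4), np.int64(98)), (np.int64(-2), np.int64(104))]
crop origin 200 174
```

{"op": "step_arm", "data": {"commands": [-40,25,0,0,0,0,0,-40,25,0,0,0,0,0,-40,25,0,0,0,0,0,-40,25,0,0,0,0,0,-40,25,0,0,0,0,0]}}

```text
time: 13.1
tcp_pos: [0.5077, -0.4313, 0.1987]
orientation: [3.141, -0.002, 1.008]
force: [1.0, 0.5, -0.1]
finger_gap: -0.0001
gripper_force: 0.0
```

```bash
python3 - <<'E'
from m import *
c=get_calibration('top');p=np.mean([grab_frame('top')[0] for _ in range(4)],0);np.savez('t6.npz',p=p)
print(disc(p,c,.074),arm.get_obs()['tcp_pos'])
C=[.517,.0635]
th,a=polar(p,c,C,.074,.049,.057);print('notch',a[::2].astype(int));w=np.clip(a.max()-30-a,0,None);print('mean',(w*th).sum()/w.sum())
th,b=polar(p,c,C,.0605,.066,.074);print('pin',b[::2].astype(int));w=np.clip(b-110,0,None);print((w*th).sum()/w.sum())
x,y=251,210
im=cv2.resize(np.clip(p[y-35:y+40,x-50:x+50,::-1],0,255).astype('uint8'),(800,600),interpolation=2)
cv2.imwrite('pics/t6.png',im)
E
```

```text
(array([0.51895179, 0.06556642]), np.float64(0.05987396294736089)) [ 0.50718099 -0.43073297  0.19793064]
notch [204 204 204 204 204 200 192 176 153 129 109 106 121 149 187 222 243 252
 254 254 254 254 254 254 254 254 254 254 254 254 254 254 254 254 254 254
 254 254 254 254]
mean -41.6624874660847
pin [ 38  37  37  36  38  40  41  40  40  42  46  54  65  82 108 135 150 146
 131 114  97  83  75  72  71  73  78  84  88  90  89  88  86  84  83  83
  84  87  91  91]
-27.009291858442054
```

View pics/t6.png

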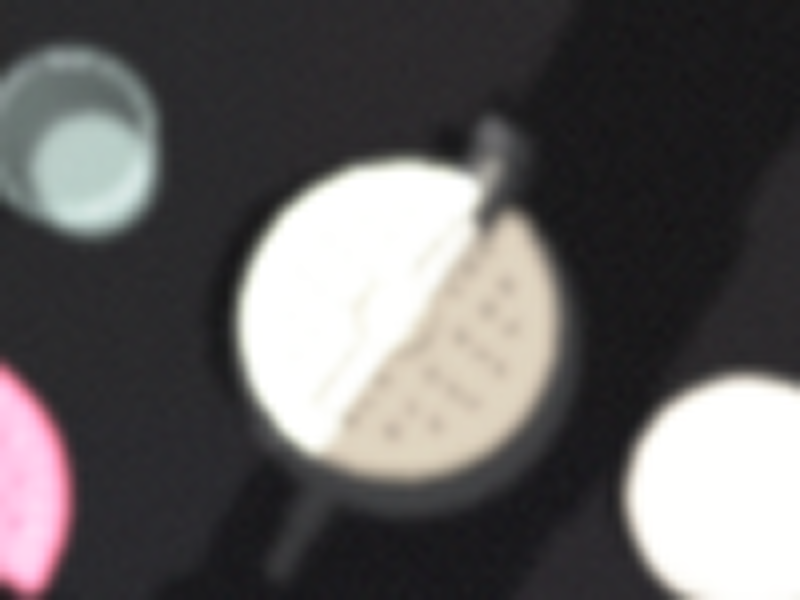

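The top crop shows the notch (mouth about 494,197) a few degrees short of the pin (490,170). I'll refine this with both cameras numerically.

```bash
python3 - <<'E'
from m import *
c=get_calibration('scene');cam=c
p=np.mean([grab_frame('scene')[0] for _ in range(4)],0);np.savez('s6.npz',p=p)
pt=np.load('t6.npz')['p'];ct=get_calibration('top')
# centre from hub/disc outline: bounding of bright-or-tan mask
for n,pp,cc,s in(('top',pt,ct,(251,215)),('scene',p,c,(300,226))):
    m=(pp.min(2)>120).astype('uint8');_,l,_,_=cv2.connectedComponentsWithStats(m);k=(l==l[s[1],s[0]]).astype('uint8')
    q=cv2.convexHull(cv2.findContours(k,0,1)[0][0]).reshape(-1,2);print(n,k.sum(),'ellipse',cv2.fitEllipse(q),'bb',q.min(0),q.max(0))
    for C in([.516,.064],[.519,.065]):
        T=np.radians(np.arange(0,360,5));P=np.c_[C[0]+.06*np.cos(T),C[1]+.06*np.sin(T),0*T]
        Q=np.r_[proj(cc,P+[0,0,.074]),proj(cc,P+[0,0,.064])];print(C,Q.min(0),Q.max(0))
C=[.517,.064]
th,a=polar(p,c,C,.074,.050,.057);print('notch',a[:60:2].astype(int))
for r in((.063,.067),(.067,.071)):
  th,b=polar(p,c,C,.0605,*r);print('pin',b[:60:2].astype(int))
E
```

```text
top 1268 ellipse ((250.43142700195312, 214.2657012939453), (39.32065200805664, 41.56766891479492), 29.935518264770508) bb [231 195] [270 234]
[0.516, 0.064] [231.2387156 196.253238 ] [269.98901304 234.9397825 ]
[0.519, 0.065] [230.92613375 195.30458526] [269.66852768 233.97705121]
scene 1928 ellipse ((285.40716552734375, 224.4169921875), (37.351680755615234, 81.70738220214844), 96.2914047241211) bb [246 208] [325 243]
[0.516, 0.064] [277.61830024 211.71321595] [323.18407016 241.86439925]
[0.519, 0.065] [277.63436084 212.36042438] [323.31838809 242.65490407]
notch [199 200 201 202 203 203 204 205 206 207 208 208 205 202 202 213 231 245
 252 254 254 254 254 254 254 254 254 254 254 254]
pin [ 72  72  72  71  71  71  74  76  79  80  80  80  82  89 103 125 146 158
 157 145 125 107  95  91  90  91  91  91  91  92]
pin [ 70  67  66  66  65  65  67  70  73  77  80  81  82  86  97 113 132 145
 146 134 113  96  88  86  85  85  85  85  85  86]
```

Both cameras put the notch about 8° short of the pin. I'll go back and push about 8° more.

{"op": "step_arm", "data": {"commands": [40,-22,0,0,0,0,0,40,-22,0,0,0,0,0,40,-22,0,0,0,0,0,40,-22,0,0,0,0,0,40,-22,0,0,0,0,0]}}

```text
time: 14.12
tcp_pos: [0.5211, -0.2007, 0.1994]
orientation: [3.14, -0.002, 1.008]
force: [-0.0, -0.4, 0.3]
finger_gap: 0.0002
gripper_force: 0.0
```

{"op": "step_arm", "data": {"commands": [40,-22,0,0,0,0,0,40,-22,0,0,0,0,0,40,-22,0,0,0,0,0,40,-22,0,0,0,0,0,38,-22,0,0,0,0,0]}}

```text
time: 14.75
tcp_pos: [0.5335, 0.0255, 0.1997]
orientation: [3.14, -0.003, 1.009]
force: [1.4, 0.4, -0.9]
finger_gap: -0.0006
gripper_force: 0.0
```

{"op": "step_arm", "data": {"commands": [0,0,0,0,0,0,0,0,0,30,0,0,0,0,0,0,30,0,0,0,0,0,0,15,0,0,0,0,0,0,0,0,0,0,0]}}

```text
time: 15.38
tcp_pos: [0.5335, 0.0229, 0.1236]
orientation: [-3.142, -0.0, 1.007]
force: [0.5, -0.2, 0.5]
finger_gap: 0.0001
gripper_force: 0.0
```

```bash
python3 - <<'E'
from h import *
print(delta([.5344,.0240,.082],57.5))
E
```

```text
(array([ 1.40939486,  0.11427791, 41.58047545]), array([-1.71484981e-06, -2.16011843e-04,  3.60005748e-03]), array([0.53354566, 0.02286204, 0.12358017]), array([-3.14159133e+00, -2.16014463e-04,  1.00716438e+00]))
```

{"op": "step_arm", "data": {"commands": [0,0,20,0,0,0,0,0,0,15,0,0,0,0,0,0,6.5,0,0,0,0,0,0,0,0,0,0,0,3,0,0,0,0,0,0]}}

```text
time: 16.0
tcp_pos: [0.5362, 0.0257, 0.0831]
orientation: [3.14, -0.002, 1.007]
force: [0.3, 0.4, -0.6]
finger_gap: -0.0001
gripper_force: 0.0
```

{"op": "step_arm", "data": {"commands": [3,0,0,0,0,0,0,3.4,0,0,0,0,0,0,2.6,1,0,0,0,-0.07,0,2.6,1,0,0,0,-0.07,0,0,0,0,0,0,0,0]}}

```text
time: 16.62
tcp_pos: [0.5438, 0.0348, 0.0827]
orientation: [3.14, -0.002, 1.147]
force: [-0.4, -0.3, 1.0]
finger_gap: 0.0
gripper_force: 0.0
```

{"op": "step_arm", "data": {"commands": [-3,0,0,0,0,0,0,-4,0,-2,0,0,0,0,0,0,-30,0,0,0,0,0,0,-45,0,0,0,0,0,0,-40,0,0,0,0]}}

```text
time: 17.25
tcp_pos: [0.5402, 0.0277, 0.2012]
orientation: [3.14, -0.002, 1.146]
force: [0.7, 0.4, -0.2]
finger_gap: -0.0001
gripper_force: 0.0
```

{"op": "step_arm", "data": {"commands": [-43,16,0,0,0,0,0,-43,16,0,0,0,0,0,-43,16,0,0,0,0,0,-43,16,0,0,0,0,0,-43,16,0,0,0,0,0]}}

```text
time: 17.88
tcp_pos: [0.5244, -0.2024, 0.1997]
orientation: [3.14, -0.002, 1.146]
force: [0.9, 0.0, 0.3]
finger_gap: -0.0002
gripper_force: 0.0
```

{"op": "step_arm", "data": {"commands": [-43,20,0,0,0,0,0,-43,20,0,0,0,0,0,-43,20,0,0,0,0,0,-43,20,0,0,0,0,0,-43,20,0,0,0,0,0]}}

```text
time: 18.5
tcp_pos: [0.5326, -0.4224, 0.1989]
orientation: [3.136, 0.034, 1.109]
force: [0.1, 0.2, 0.3]
finger_gap: 0.0005
gripper_force: 0.0
```

```bash
python3 - <<'E'
from m import *
print(arm.get_obs()['tcp_pos'],np.degrees(arm.get_obs()['orientation'][2]))
C=[.5185,.064]
c=get_calibration('top');p=np.mean([grab_frame('top')[0] for _ in range(4)],0);q=np.load('t6.npz')['p'];np.savez('t7.npz',p=p)
for n,im in(('old',q),('new',p)):
    th,a=polar(im,c,C,.074,.050,.057);print(n,'notch',a[:40].astype(int))
    th,b=polar(im,c,C,.0605,.066,.074);print('pin',b[10:50].astype(int));
    g=im.mean(2)[190:206,250:272].astype(int);print(g)
E
```

```text
[ 0.53255492 -0.42242455  0.19885095] 63.52946611443982
old notch [202 202 202 202 203 203 203 202 201 198 194 189 181 171 159 146 132 120
 109 101  97  98 104 115 129 146 164 185 205 223 236 244 249 252 253 254
 254 254 254 254]
pin [ 37  37  37  36  36  36  37  39  42  45  49  53  58  64  71  80  92 105
 119 131 140 144 144 139 131 122 113 104  94  85  76  68  62  58  55  54
  54  54  54  56]
[[ 44  44  45  43  41  39  36  37  38  40  53  77  87  77  56  41  32  28
   26  26  27  25]
 [ 41  43  45  42  39  36  30  30  33  42  64  91 102  96  77  55  41  31
   27  26  25  28]
 [ 42  43  43  43  40  33  27  26  29  42  67  94 106 103  86  67  51  40
   32  24  25  27]
 [ 51  51  52  49  43  37  30  28  31  47  72  92 103  99  84  68  57  42
   30  27  25  25]
 [ 95  98  98  91  75  59  49  42  44  62  85 102 112 102  80  66  57  43
   32  24  27  26]
 [182 190 188 177 150 130 116  97  85  90 108 128 136 115  81  61  53  40
   30  28  24  26]
 [246 248 248 245 235 226 216 192 167 147 141 152 146 115  79  58  45  37
   30  27  24  28]
 [254 254 254 254 253 253 252 249 242 225 191 165 1
[... 1917 characters left out ...]
6 144 125  94  69  53  40  33
   29  25  25  26]
 [254 253 242 222 209 204 187 151 117 127 146 150 138 110  79  53  37  31
   26  26  27  26]
 [252 245 229 213 204 195 178 147 127 139 154 166 169 149 114  76  43  31
   25  27  25  25]
 [242 228 215 206 195 184 179 168 153 151 159 182 195 184 156 115  73  41
   28  27  26  27]
 [234 220 209 202 190 183 189 189 175 160 167 191 204 202 187 156 113  68
   37  28  26  24]
 [225 213 204 198 195 196 198 194 179 169 175 197 207 208 203 187 151 100
   54  32  28  26]
 [216 208 199 190 197 204 202 191 181 176 183 201 208 209 208 202 179 132
   81  47  30  26]
 [210 206 196 186 194 202 198 190 188 190 197 205 209 209 208 207 194 160
  113  68  40  29]]
```

```bash
python3 - <<'E'
from m import *
C=[.5175,.064]
pt=np.load('t7.npz')['p'];ct=get_calibration('top')
p=np.mean([grab_frame('scene')[0] for _ in range(6)],0);c=get_calibration('scene');np.savez('s7.npz',p=p)
for n,im,cc in(('top',pt,ct),('scene',p,c)):
    print(n,'angles -50..-6 step 2')
    for z,r in((.074,.044),(.074,.048),(.074,.051),(.074,.054),(.074,.057),(.0605,.064),(.0605,.068),(.0605,.072)):
        th,a=polar(im,cc,C,z,r-.001,r+.001);print(z,r,a[10:55:2].astype(int))
print(p.mean(2)[226:246,276:296].astype(int))
for a in(-22,-29,-36):
  P=[[C[0]+r*np.cos(np.radians(a)),C[1]+r*np.sin(np.radians(a)),z] for z,r in((.074,.046),(.074,.06),(.0605,.062),(.0605,.075))];print(a,proj(c,P).round(1).tolist())
E
```

```text
top angles -50..-6 step 2
0.074 0.044 [208 207 204 199 191 183 177 173 174 177 182 187 191 189 187 184 183 187
 193 198 204 209 215]
0.074 0.048 [209 208 207 203 198 189 178 169 164 161 163 162 164 166 170 178 185 194
 200 205 211 218 228]
0.074 0.051 [209 209 208 207 203 196 186 172 161 155 148 143 136 142 153 172 188 198
 205 208 216 225 236]
0.074 0.054 [207 206 206 205 203 199 190 178 164 154 144 133 124 126 145 166 187 198
 205 208 215 229 240]
0.074 0.057 [194 192 192 191 190 187 182 170 162 152 144 130 118 116 133 157 174 187
 191 195 201 218 234]
0.0605 0.064 [106 108 108 110 111 113 117 118 126 134 142 136 121  99  92  93 109 120
 126 126 128 138 160]
0.0605 0.068 [ 47  45  49  48  55  60  70  80  96 118 134 136 117  92  68  57  54  57
  60  60  60  63  75]
0.0605 0.072 [ 28  27  29  32  37  45  54  66  84 108 125 125 109  82  59  42  32  30
  30  30  30  28  32]
scene angles -50..-6 step 2
0.074 0.044 [202 203 203 202 200 197 192 190 192 195 199 204 207 208 208 206 202 196
 190 190 194 199 205]
0.074 0.048 [205 205 206 205 205 204 203 202 201 200 200 200 200 201 203 204 204
[... 1879 characters left out ...]
  83  99 126 151 163 164 161 161 169 184 196 205 213 221
  229 235]
 [ 81  81  81  81  87 105 133 154 155 144 129 121 126 142 158 172 185 197
  204 210]
 [ 81  81  81  81  85  97 118 133 127 111  97  91  93 101 112 123 134 146
  156 166]
 [ 80  81  81  82  83  87  95 102  96  87  83  82  84  85  87  91  94 100
  107 115]
 [ 79  80  81  82  83  83  83  83  82  81  81  82  82  83  83  84  84  86
   87  89]
 [ 79  79  80  82  82  81  80  79  80  81  81  82  82  82  83  83  83  84
   84  85]]
-22 [[289.4, 233.3], [286.0, 236.0], [285.5, 240.6], [282.3, 243.1]]
-29 [[287.8, 232.5], [283.8, 234.8], [283.4, 239.3], [279.7, 241.6]]
-36 [[286.3, 231.5], [282.0, 233.5], [281.5, 238.0], [277.4, 239.9]]
```

The notch is about 2° past the pin, with 3.2° tolerance. I'll centre it with a small nudge on the wing's other side.

```bash
python3 - <<'E'
from h import *
print(delta([.5606,.0676,.199],61)[:2], arm.get_obs()['joint_pos'])
E
```

```text
(array([ 448.80031122, -190.73531823,  -15.71541034]), array([0.00703096, 0.03287413, 0.04890419])) [-0.36083265  0.37684246 -0.05069398  0.03683802 -1.14050019  3.02986677]
```

{"op": "step_arm", "data": {"commands": [45,-19,-1.6,0,0,0,0,45,-19,-1.6,0,0,0,0,45,-19,-1.6,0,0,0,0,45,-19,-1.6,0,0,0,0,45,-19,-1.6,0,0,0,0]}}

```text
time: 19.62
tcp_pos: [0.5476, -0.1743, 0.1993]
orientation: [3.135, 0.033, 1.113]
force: [0.4, -0.4, -0.7]
finger_gap: -0.0002
gripper_force: 0.0
```

{"op": "step_arm", "data": {"commands": [45,-19,-1.6,0,0,0,0,45,-19,-1.6,0,0,0,0,45,-19,-1.6,0,0,0,0,45,-19,-1.6,0,0,0,0,44,-19,-1.6,0,0,0,0]}}

```text
time: 20.25
tcp_pos: [0.5614, 0.0688, 0.1994]
orientation: [3.135, 0.032, 1.113]
force: [1.8, 0.2, 0.4]
finger_gap: -0.0
gripper_force: 0.0
```

{"op": "step_arm", "data": {"commands": [0,0,0,0.007,0.033,0.049,0,0,0,0,0,0,0,0,0,0,30,0,0,0,0,0,0,30,0,0,0,0,0,0,0,0,0,0,0]}}

```text
time: 20.88
tcp_pos: [0.56, 0.0652, 0.1371]
orientation: [-3.138, 0.004, 1.063]
force: [1.1, -0.9, 1.4]
finger_gap: -0.0002
gripper_force: 0.0
```

```bash
python3 - <<'E'
from h import *
print(delta([.5606,.0676,.082],61))
E
```

```text
(array([ 2.6139085 , -0.49235417, 55.07553571]), array([-0.00322229,  0.00374793, -0.00203446]), array([0.56001365, 0.06517108, 0.13708308]), array([-3.13837416,  0.00375119,  1.06262242]))
```

Descend beside the wing, push gently 9 mm along tool −x, back off, rise and clear the view (less far this time).

{"op": "step_arm", "data": {"commands": [2.6,-0.5,20,0,0,0,0,0,0,20,0,0,0,0,0,0,10,0,0,0,0,0,0,5,0,0,0,0,0,0,0,0,0,0,0]}}

```text
time: 21.5
tcp_pos: [0.5627, 0.0692, 0.0843]
orientation: [-3.141, -0.0, 1.064]
force: [0.6, 0.8, -0.7]
finger_gap: 0.0001
gripper_force: 0.0
```

{"op": "step_arm", "data": {"commands": [-3,0,0,0,0,0,0,-2,0,0,0,0,0,0,-2,0,0,0,0,0,0,-2,0,0,0,0,0,0,0,0,0,0,0,0,0]}}

```text
time: 22.12
tcp_pos: [0.5579, 0.0613, 0.0839]
orientation: [-3.141, 0.0, 1.063]
force: [-0.1, -0.9, 0.1]
finger_gap: 0.0002
gripper_force: 0.0
```

```bash
cat > n.py <<'E'
from m import *
C=[.5175,.064]
c=get_calibration('scene');p=np.mean([grab_frame('scene')[0] for _ in range(6)],0)
o=arm.get_obs();print(o['tcp_pos'],np.degrees(o['orientation']),o['force'])
def edges(a,th,lvl,k):
    i=k
    while a[i]<lvl:i-=1
    j=k
    while a[j]<lvl:j+=1
    return np.interp(lvl,[a[i+1],a[i]],[th[i+1],th[i]]),np.interp(lvl,[a[j-1],a[j]],[th[j-1],th[j]])
for n,im,cc in(('top',np.mean([grab_frame('top')[0] for _ in range(6)],0),get_calibration('top')),('scene',p,c)):
    for r in(.051,.054,.057):
        th,a=polar(im,cc,C,.074,r-.001,r+.001);k=20+np.argmin(a[20:50]);print(n,r,'min',th[k],a[k],a[10:56:2].astype(int))
        try:e=edges(a,th,165,k);print(e,np.mean(e))
        except Exception as x:print('-')
    for r in(.066,.07):
        th,a=polar(im,cc,C,.0605,r-.001,r+.001);w=np.clip(a-100,0,None)[15:50];print('pin',(w*th[15:50]).sum()/w.sum())
E
python3 n.py
```

```text
[0.55802856 0.06145508 0.08381592] [-1.79966545e+02  5.49075506e-03  6.09432682e+01] [0.40875678 0.08017145 0.22736132]
top 0.051 min -29.0 44.144943 [253 253 253 251 241 218 178 128  86  59  44  44  49  62  81 102 122 138
 148 154 150 142 135]
-
top 0.054 min -29.0 45.426926 [253 253 253 250 243 220 175 122  82  54  46  48  63  84 110 132 147 151
 149 141 128 112 100]
-
top 0.057 min -31.0 48.45998 [251 249 250 247 240 213 170 115  73  53  48  61  85 113 137 151 151 142
 127 109  93  79  69]
-
pin -26.920192101206613
pin -23.525192182958804
scene 0.051 min -27.0 219.53127 [255 255 255 255 254 254 254 252 247 239 228 221 220 230 243 250 253 254
 254 254 253 250 245]
(np.float64(-26.0), np.float64(-28.0)) -27.0
scene 0.054 min -27.0 207.87819 [254 254 254 254 255 254 254 252 248 238 224 212 208 219 237 251 254 254
 254 254 254 253 251]
(np.float64(-26.0), np.float64(-28.0)) -27.0
scene 0.057 min -25.0 189.47797 [254 254 254 254 254 254 253 252 245 236 222 204 192 193 219 241 252 254
 254 254 254 254 253]
(np.float64(-24.0), np.float64(-26.0)) -25.0
pin -26.862196416392013
pin -27.76146316685337
```

{"op": "step_arm", "data": {"commands": [4,0,0,0,0,0,0,4,0,-2,0,0,0,0,0,0,-35,0,0,0,0,0,0,-45,0,0,0,0,0,0,-30,0,0,0,0]}}

```text
time: 23.35
tcp_pos: [0.5627, 0.0688, 0.1982]
orientation: [3.141, -0.001, 1.064]
force: [1.0, 0.4, -0.0]
finger_gap: -0.0001
gripper_force: 0.0
```

{"op": "step_arm", "data": {"commands": [-43,19,0,0,0,0,0,-43,19,0,0,0,0,0,-43,19,0,0,0,0,0,-43,19,0,0,0,0,0,-43,19,0,0,0,0,0]}}

```text
time: 23.98
tcp_pos: [0.5406, -0.1669, 0.1961]
orientation: [-3.142, -0.0, 1.064]
force: [0.1, 0.5, 0.4]
finger_gap: -0.0
gripper_force: 0.0
```

{"op": "step_arm", "data": {"commands": [-43,20,0,0,0,0,0,-43,20,0,0,0,0,0,-43,20,0,0,0,0,0,-43,20,0,0,0,0,0,-43,20,0,0,0,0,0]}}

```text
time: 24.6
tcp_pos: [0.5236, -0.4036, 0.1959]
orientation: [-3.141, 0.0, 1.064]
force: [0.9, 0.8, 0.4]
finger_gap: -0.0001
gripper_force: 0.0
```

```bash
python3 n.py
```

```text
[ 0.523662   -0.40165965  0.19568981] [-1.79955392e+02 -3.38427478e-03  6.09520892e+01] [ 0.51486603  1.18624618 -0.6455859 ]
top 0.051 min -27.0 143.0971 [208 207 206 204 196 184 169 154 146 146 145 144 143 153 167 183 195 202
 205 207 207 209 214]
(np.float64(-37.44988476122994), np.float64(-22.33667834464175)) -29.893281552935846
top 0.054 min -27.0 135.35165 [205 205 205 203 198 187 170 154 146 142 139 135 135 144 164 181 195 201
 204 204 205 208 217]
(np.float64(-37.33806897330009), np.float64(-21.92903919301515)) -29.63355408315762
top 0.057 min -27.0 129.25873 [192 191 193 191 187 177 164 148 141 140 139 132 129 135 153 172 182 188
 190 189 189 196 210]
(np.float64(-38.074829170179875), np.float64(-20.843150341500433)) -29.458989755840154
pin -29.142536197304057
pin -28.95001608296642
scene 0.051 min -25.0 195.7785 [205 205 205 205 205 206 206 206 206 205 203 198 195 196 198 200 202 202
 201 202 205 212 221]
(np.float64(-24.0), np.float64(-26.0)) -25.0
scene 0.054 min -24.0 182.36557 [204 204 205 205 205 206 206 207 207 206 202 196 187 182 185 194 200 204
 205 206 210 217 228]
(np.float64(-23.0), np.float64(-25.0)) -24.0
scene 0.057 min -23.0 165.12834 [196 197 200 202 203 204 205 206 206 206 201 191 177 165 167 179 194 202
 206 208 213 221 232]
(np.float64(-22.0), np.float64(-24.0)) -23.0
pin -25.105589568925566
pin -24.449773593796486
```

The notch is now at −29.6° and the pin at −29.0°, so they're aligned. Next, press on the hub.

{"op": "step_arm", "data": {"commands": [40,-23,0,0,0,0,0,40,-23,0,0,0,0,0,40,-23,0,0,0,0,0,40,-23,0,0,0,0,0,40,-23,0,0,0,0,0]}}

```text
time: 25.82
tcp_pos: [0.52, -0.1698, 0.1961]
orientation: [3.142, -0.0, 1.064]
force: [0.7, -1.0, 0.1]
finger_gap: 0.0003
gripper_force: 0.0
```

{"op": "step_arm", "data": {"commands": [40,-23,0,0,0,0,0,40,-23,0,0,0,0,0,40,-23,0,0,0,0,0,40,-23,0,0,0,0,0,40,-23,0,0,0,0,0]}}

```text
time: 26.45
tcp_pos: [0.5165, 0.061, 0.1963]
orientation: [-3.142, -0.001, 1.064]
force: [0.6, 0.4, 0.4]
finger_gap: -0.0001
gripper_force: 0.0
```

{"op": "step_arm", "data": {"commands": [0,0,0,0,0,0,0,0,0,30,0,0,0,0,0,0,30,0,0,0,0,0,0,20,0,0,0,0,0,0,0,0,0,0,0]}}

```text
time: 27.08
tcp_pos: [0.5157, 0.0583, 0.1147]
orientation: [-3.139, 0.003, 1.063]
force: [-0.8, 1.1, 0.4]
finger_gap: 0.0
gripper_force: 0.0
```

```bash
python3 - <<'E'
from h import *
print(delta([.5175,.064,.096],61),arm.get_obs()['force'])
E
```

```text
(array([ 5.90057156, -1.10594288, 18.67598572]), array([-0.00239302,  0.0026072 , -0.00136118]), array([0.5156616 , 0.05832654, 0.11468862]), array([-3.13920140e+00,  2.60882055e-03,  1.06329278e+00])) [-0.76684452  1.08776883  0.4474874 ]
```

{"op": "step_arm", "data": {"commands": [5.5,-1,0,0,0,0,0,0,0,10,0,0,0,0,0,0,6,0,0,0,0,0,0,3,0,0,0,0,0,0,0,0,0,0,0]}}

```text
time: 27.7
tcp_pos: [0.5184, 0.0644, 0.0966]
orientation: [-3.141, 0.001, 1.064]
force: [0.2, -0.2, -0.1]
finger_gap: -0.0002
gripper_force: 0.0
```

{"op": "step_arm", "data": {"commands": [0,0,1,0,0,0,0,0,0,1,0,0,0,0,0,0,1,0,0,0,0,0,0,1,0,0,0,0,0,0,0,0,0,0,0]}}

```text
time: 28.32
tcp_pos: [0.5186, 0.0645, 0.0931]
orientation: [-3.141, -0.0, 1.064]
force: [-1.9, -0.7, 4.2]
finger_gap: 0.0003
gripper_force: 2.1
```

{"op": "step_arm", "data": {"commands": [0,0,1,0,0,0,0,0,0,1,0,0,0,0,0,0,1,0,0,0,0,0,0,0,0,0,0,0,0,0,0,0,0,0,0]}}

```text
time: 28.95
tcp_pos: [0.5186, 0.0645, 0.0897]
orientation: [-3.141, 0.0, 1.064]
force: [-0.2, -0.0, 2.9]
finger_gap: 0.0002
gripper_force: 1.5
```

{"op": "step_arm", "data": {"commands": [0,0,1,0,0,0,0,0,0,1,0,0,0,0,0,0,1,0,0,0,0,0,0,0,0,0,0,0,0,0,0,0,0,0,0]}}

```text
time: 29.58
tcp_pos: [0.5186, 0.0645, 0.0868]
orientation: [-3.141, -0.0, 1.064]
force: [-1.2, -0.4, 3.6]
finger_gap: 0.0001
gripper_force: 1.8
```

{"op": "step_arm", "data": {"commands": [0,0,1,0,0,0,0,0,0,0.5,0,0,0,0,0,0,0,0,0,0,0,0,0,0,0,0,0,0,0,0,0,0,0,0,0]}}

```text
time: 30.2
tcp_pos: [0.5186, 0.0645, 0.0861]
orientation: [-3.141, -0.0, 1.064]
force: [-4.9, 0.8, 11.7]
finger_gap: -0.0001
gripper_force: 5.7
```

It went down to 86 mm and the force rose to 11.7 N, which means seated. I'll retreat straight up, then aside, and check.

{"op": "step_arm", "data": {"commands": [0,0,-2,0,0,0,0,0,0,-10,0,0,0,0,0,0,-30,0,0,0,0,0,0,-40,0,0,0,0,0,0,-30,0,0,0,0]}}

```text
time: 30.82
tcp_pos: [0.5188, 0.0645, 0.1993]
orientation: [3.141, -0.001, 1.064]
force: [0.6, -0.6, -1.8]
finger_gap: -0.0
gripper_force: 0.0
```

{"op": "step_arm", "data": {"commands": [-43,19,0,0,0,0,0,-43,19,0,0,0,0,0,-43,19,0,0,0,0,0,-43,19,0,0,0,0,0,-43,19,0,0,0,0,0]}}

```text
time: 31.45
tcp_pos: [0.4968, -0.171, 0.1978]
orientation: [-3.141, -0.0, 1.064]
force: [0.9, 0.1, -0.5]
finger_gap: 0.0001
gripper_force: 0.0
```

{"op": "step_arm", "data": {"commands": [-43,20,0,0,0,0,0,-43,20,0,0,0,0,0,-43,20,0,0,0,0,0,-43,20,0,0,0,0,0,0,0,0,0,0,0,0]}}

```text
time: 32.08
tcp_pos: [0.4827, -0.3614, 0.1968]
orientation: [-3.14, 0.0, 1.06]
force: [0.4, 1.1, 0.1]
finger_gap: 0.0001
gripper_force: 0.0
```

```bash
python3 - <<'E'
from m import *
d0=np.load('scene0.npz')['d'];t0=np.load('top0.npz')['d']
D=np.median([grab_frame('scene')[1] for _ in range(5)],0);T=np.median([grab_frame('top')[1] for _ in range(5)],0)
for n,a,b,(u,v) in(('scene',d0,D,(300,232)),('top',t0,T,(250,213))):
    s=np.s_[v-5:v+8,u-8:u+9]; print(n,np.median(a[s]),np.median(b[s]))
    c=get_calibration(n);vv,uu=np.mgrid[v-14:v+15,u-18:u+19]
    for q in(a,b):
        z=q[vv,uu].ravel();P=np.c_[uu.ravel(),vv.ravel()].astype(float)
        W=np.array(c['origin'])+ray(c,P)*z[:,None];k=(z>0)&(np.hypot(W[:,0]-.5175,W[:,1]-.064)<.056)
        W=W[k];f=W[W[:,2]<np.percentile(W[:,2],50)];A=np.c_[f[:,:2]-[.5175,.064],np.ones(len(f))];print(' face height, tilt',np.percentile(W[:,2],[10,30,50,95]).round(4),np.linalg.lstsq(A,f[:,2],rcond=None)[0].round(3))
p=grab_frame('scene')[0].mean(2);print(p[226:248:1,278:292].astype(int)); print(arm.get_obs()['tcp_pos'])
E
```

```text
scene 0.9763374 0.9917132
 face height, tilt [0.0729 0.0739 0.0746 0.0935] [-0.078 -0.015  0.073]
 face height, tilt [0.0657 0.0662 0.0667 0.0857] [-0.01   0.007  0.066]
top 1.6714106 1.6810068
 face height, tilt [0.0683 0.0714 0.074  0.0934] [0.005 0.    0.07 ]
 face height, tilt [0.0623 0.0641 0.0654 0.0842] [-0.012  0.005  0.063]
[[128 169 196 204 205 203 196 186 187 195 196 197 199 198]
 [136 180 201 205 206 205 201 198 197 191 183 187 197 201]
 [140 185 203 205 205 204 201 198 199 195 186 189 200 207]
 [139 185 202 205 205 204 196 191 198 202 201 203 208 213]
 [134 182 202 205 205 204 198 193 200 205 208 212 213 213]
 [130 177 199 205 205 204 202 201 202 203 207 211 212 211]
 [123 169 196 204 205 205 204 203 199 195 200 208 211 211]
 [114 157 189 202 205 205 206 203 194 185 192 206 210 211]
 [104 146 182 201 205 205 206 204 201 194 198 206 209 210]
 [ 94 133 173 197 204 206 206 206 205 202 203 205 203 199]
 [ 87 116 159 190 203 206 207 206 201 199 201 203 198 187]
 [ 83 102 140 177 198 204 204 198 191 193 198 203 201 196]
 [ 80  88 113 148 177 192 193 186 185 191 200 204 205 204]
 [ 79  81  90 114 146 169 178 178 184 195 203 205 206 205]
 [ 80  79  84 103 134 159 168 170 177 194 204 206 207 209]
 [ 80  80  86 105 133 153 156 149 156 180 198 205 210 212]
 [ 81  81  85  96 118 132 127 115 121 149 178 195 205 211]
 [ 80  81  82  86  94 101  95  87  92 112 139 162 178 191]
 [ 80  82  82  82  82  83  82  81  82  87 100 116 127 142]
 [ 79  81  81  81  79  78  80  80  80  82  84  86  91  98]
 [ 79  80  80  80  78  78  79  80  80  80  81  82  82  84]
 [ 78  79  80  80  79  79  80  80  80  80  80  80  80  82]]
[ 0.48382597 -0.35833381  0.19746255]
```

The upper face is at 66 mm, down 8 mm from 74, and level. The hub top is at 86 mm. The disc is fully seated and the hand is clear, so I'm handing in.

```bash
python3 -c "
from rig import sign_off
print(sign_off())"
```

```text
the job is handed in; nothing more can be done
None
```

The disc's notch is at the pin and the disc is fully seated: depth images show it level and 8 mm lower, with the hub top at 86 mm. The hand is clear, nothing else was deliberately touched, and the job was handed in at about 33 s of the 72 s allowed.

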